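# Pack the orange glass bar in the case and hasp it shut

## Task

Take the orange glass bar out of the dark wooden rack and stand it end-down, all the way in, in the leaning wooden well inside the green case. Then swing the lid fully shut with the hasp still up off the catch, and last swing the steel hasp down over the brass catch until it lies against the front of the case. Leave the white and blue bars standing in the rack and do not disturb the other things on the bench.

Things in the scene. Friction and masses are not known exactly. Their poses are not given: they have to be found in the camera images.
- bar_orange: solid orange glass bar, round, 26 mm diameter, 110 mm long, about 0.15 kg, standing upright in one of the three rack holes (which one varies). Origin: centre of its lower end; z along the bar to its upper end
- bar_white: white glass bar of the same size, standing in another rack hole; stays there. Origin: centre of its lower end
- bar_blue: blue glass bar of the same size, standing in another rack hole; stays there. Origin: centre of its lower end
- rack: dark wooden block, fixed, 200 (x) x 60 (y) x 45 mm high, with three 30 mm square holes 37 mm deep in a row along its x at x = -62, 0, +62 mm; the bars stand 73 mm out of it. Origin: centre of its underside
- case: green case, fixed to the bench; its base is an open box 140 (x) x 200 (y) x 75 mm high, walls 5 mm, lid hinged at its far (+x) side. Origin: centre of the underside; x points from the front (hasp side, towards the robot) to the hinge side. Left half (+y): the well; right half: a cork bed, lower than the rim
- catch (a point): the catch, a brass wire loop (staple) on the case's front face, standing 22 mm out of it, 46 to 60 mm above the bench; point: the middle of its outer end
- well: leaning wooden well in the case: square tube, outside 44 x 44 x 58 mm, walls and floor 5 mm, inside 34 x 34 x 53 mm deep, leaning 30 degrees, mouth up and towards the case's front. Origin: centre of its underside, at (+28, +40, +17) mm in the case's frame; z: its axis, out of the mouth (inner floor z = 5, mouth z = 58 mm). A seated bar stands 57 mm out of it; the shut lid clears it
- lid (a joint): lid hinge, rad: 0 = shut, grows as it opens; starts about 1.45 to 1.75 (about upright). Stiff friction hinge, about 0.6 N m: it stays where it is left, and can be pushed shut on its outer face. The lid is a hollow shell 140 x 200 mm, 60 mm deep, walls 5 mm; when shut its flat top is 135 mm above the bench
- lid_hinge (a point): middle of the lid's hinge line, at x = +70, z = 75 mm in the case's frame; the hinge axis is the case's y
- lid_front (a point): middle of the lid's front upper edge (140 mm from the hinge line along the lid and 60 mm out, on its outer face); moves with the lid. In the lid's axes (those of the case when shut) the outer face is +z and the hinge lies to +x
- hasp (a joint): hasp hinge, rad, relative to the lid: 0 = hanging straight down over the catch, against the front of the case (lid shut); pi/2 = straight out from the lid's front; starts about 1.7 to 2.3 (sticking out and up). Stiff: stays where it is left (about 0.06 N m)
- hasp_hinge (a point): middle of the hasp's hinge line, on the lid's front face, 6 mm in front of it and 30 mm above the lid's lower edge (105 mm above the bench when shut); axis along the case's y; moves with the lid
- hasp_end (a point): middle of the free end of the hasp, 78 mm from its hinge. The hasp is a steel strap 40 mm wide, 4 mm thick, with a slot 16 x 20 mm from 42 to 62 mm from the hinge, through which the staple passes
- pan: dark steel pan, 150 mm across, 55 mm high; bystander. Origin: centre of its underside
- paddle: wooden-handled spatula, 190 mm long, lying on the bench between the rack and the case; bystander. Origin on its underside
- brush: brush, 180 mm long, lying on the bench; bystander. Origin on its underside
- vase: green glass vase, 90 mm wide, 140 mm high; bystander. Origin: centre of its underside
- shears: red-handled shears, 160 mm long, lying on the bench; bystander. Origin: at the pivot, on the underside
- wax: yellow block of wax 90 x 55 x 35 mm; bystander. Origin: centre of its underside
There are look-alikes about, which are no part of the job. There is more than one size of the bar_orange; the one meant has the size given above. There is more than one size of the bar_white; the job needs the larger.

How it is judged (in metres and radians):
On the way, in this order (a step that is already met when the one before it is completed fails the run):
1. the orange bar stands fully in the leaning well, with the lid still open (x of bar_orange in the frame of well between -0.012 and 0.012 m and y of bar_orange in the frame of well between -0.012 and 0.012 m and z of bar_orange in the frame of well between -0.003 and 0.015 m and angle between the z axis of bar_orange and the z axis of well, either way round below 0.25 rad and value of joint lid above 0.5 rad), for 0.2 s.
2. the lid is shut over the bar with the hasp still off the catch (x of bar_orange in the frame of well between -0.012 and 0.012 m and y of bar_orange in the frame of well between -0.012 and 0.012 m and z of bar_orange in the frame of well between -0.003 and 0.015 m and angle between the z axis of bar_orange and the z axis of well, either way round below 0.25 rad and value of joint lid below 0.06 rad and value of joint hasp above 0.5 rad), for 0.1 s.
At the end, for the whole second after the job is handed in: Orange bar at rest fully in the well (foot within 10 mm of its floor, 12 mm and 14 degrees of its axis), lid shut (under 0.06 rad), hasp over the catch (under 0.14 rad), white and blue bars standing in the rack (moved under 15 mm), no bystander moved 40 mm (x of bar_orange in the frame of well between -0.012 and 0.012 m and y of bar_orange in the frame of well between -0.012 and 0.012 m and z of bar_orange in the frame of well between -0.003 and 0.015 m and angle between the z axis of bar_orange and the z axis of well, either way round below 0.25 rad and value of joint lid below 0.06 rad and value of joint hasp below 0.14 rad and linear speed of bar_orange below 0.02 m/s and distance of each of bar_white, bar_blue from where it was at the start of the episode below 0.015 m and angle between each of bar_white, bar_blue's own z axis and vertical below 0.2 rad and distance of each of pan, paddle, brush, vase, shears, wax from where it was at the start of the episode below 0.04 m); the robot touches nothing.
It fails at once if the white or the blue bar is lifted or knocked out of its place in the rack (distance of any of bar_white, bar_blue from where it was at the start of the episode above 0.03 m).
It fails at once if a bystander on the bench is pushed more than 40 mm away, or the vase is tipped (distance of any of pan, paddle, brush, vase, shears, wax from where it was at the start of the episode above 0.04 m or angle between vase's own z axis and vertical above 0.6 rad).
It also fails if it takes over 72 s, if anything falls off the work surface, if the arm or the gripper's body presses on something with over 40 N, if the wrist force passes 120 N, or if a joint passes its speed limit or range.

## Robot

A 6-joint arm with a two-finger parallel gripper is mounted at the origin on the work surface. World frame = base frame: x ahead of the robot, y to its left, z up, the work surface at z = 0. Lengths are in mm, angles in rad, forces in N, time in s.
With the tool pointing down it reaches from about 300 to 775 mm from the base axis. Payload 14.6 kg.
Tool frame: the origin (TCP) lies between the finger pads; the fingertips stand manip.nose_length ahead of it and the grasp point (between the pads) lies 11 mm behind it (manip.nose_length is the distance from the TCP to the fingertips, in mm); z points along the fingers, y is the line along which they close (so a half turn about z gives the same grasp; the last joint's range is limited). The gripper opens to 94 mm and grips with 3 to 60 N. Pads are 16 mm wide; open, the fingers measure 119 mm over their backs; the gripper's body (75 mm by 177 mm) begins 78 mm behind the grasp point.
Start: joints at [1.23, 0.3, 1.521, -0, 1.321, -0.067], TCP at [148.713, 529.503, 213.446] pointing down, gripper open.
Joint ranges: [-3.03, 3.03], [-0.79, 2.21], [0.23, 2.52], [-1.04, 4.18], [0, 3.07], [-2.55, 2.55]. Speed limits (rad/s): [2.22, 2.22, 2.57, 3.14, 3.14, 3.14].

## Interface

Orientations are given as [roll, pitch, yaw] about the fixed x, y, z axes, in that order (R = Rz(yaw) Ry(pitch) Rx(roll)).
In Python, from cell import manip, cams, job gives the robot as it stands.
- The arm moves only by the tool jog_arm, never from a script. Its argument "commands" is a list of rows, each an object of numbers: "dx", "dy", "dz": the shift along the tool's x, y, z each as a share of 40 mm, from -1 to 1; "ax", "ay", "az": the turn, a rotation vector about the tool's x, y, z each as a share of 10 degrees, from -1 to 1; "gripper": the closure, from 0 (fully open) to 1 (shut). A call has 1 to 10 rows; each row shifts and turns the commanded pose from where the row before left it, along the tool's axes as they then stand; what a row does not reach is not made up. A row lasts 1/8 s, in which the tool goes at most 62.5 mm and 10.7 degrees, less where a joint would pass 70% of its speed; a pose out of reach is approached as far as the arm can. A call with a number of a shift or a turn outside -1 to 1 is refused whole. A call with a gripper value outside its range is refused whole. The fingers move at their own pace and stop on an object; "squeeze" is the grip in N (left out, the last holds). Time passes only in rows, so rows that do not move let the fingers close. It gives the time, the measured TCP pose, the force, the opening and the grip force at its end, in the units of the state.
- manip.read_state(): the state, without advancing time (a new reading comes with each control period).
- cams.camera(name): name is "scene" or "top" or "wrist"; returns a dict with "image" (420x560x3 uint8, red, green, blue), "fx", "fy", "cx", "cy" (pixels), "world_to_cam" (4x4, takes a point from world to camera coordinates). Camera axes: x right, y down, z forward; pixel columns grow to the right and rows downward; lengths in mm; the calibration is good to about 2 mm. A picture is of the moment at which its call begins. There is no depth.
- job.sign_off(): hands the job in; it is judged then, once.
The state is a dict: "clock": time; "joints": joint angles; "qd": joint speeds; "effort": joint torques, N m; "eef_pos": TCP position; "eef_rot": TCP orientation; "wrist_force": force on the tool from outside, world axes, zero at the start; "moment": the same for the moment, N m; "finger_gap": finger opening in mm; "finger_force": force on a finger pad.
Only numpy, scipy, OpenCV 4.12 (cv2) and the standard library are available. Lean on these libraries where they do the work, as an engineer would, in place of code of your own. Each camera call takes 0.05 s, during which the arm holds its last target. There are 200 camera calls.

## Working session

There is one attempt and no reset: what is moved stays moved. The work goes in short steps, Python scripts to look and compute and a tool call to move; the robot and the scene stay as the last step left them, time stands still between calls to the robot, and variables do not carry over. Pictures are saved under pics/ and viewed, at most 10 in all, crops included, and the job is handed in when it is done.

Besides the shell and the picture viewer there is one more tool, called after ">>>" by a JSON object that holds its "name" and its "arguments", one argument or row to a line. jog_arm: Moves the arm, as the interface text tells. Shift numbers are shares of 40 mm and turn numbers shares of 10 degrees, none past 1 either way. Its arguments: {"type":"object","properties":{"commands":{"type":"array"},"squeeze":{"type":"number"}},"required":["commands"]}

```bash
ls; mkdir -p pics; python3 - <<'E'
from cell import manip,cams,job
import cv2,json,numpy as np
print(manip.nose_length, manip.read_state())
for n in("scene","top"):
    c=cams.camera(n); cv2.imwrite(f"pics/{n}0.png",c["image"][:,:,::-1])
    print(n,c["fx"],c["fy"],c["cx"],c["cy"],np.round(c["world_to_cam"],4).tolist())
E
```

```text
pics
8.0 {'clock': 0.0, 'joints': array([ 1.23038668e+00,  3.00482478e-01,  1.52161063e+00, -5.25014743e-06,
        1.32065926e+00, -6.66077319e-02]), 'qd': array([-0.00080674, -0.0009464 ,  0.0007212 ,  0.00029802, -0.0004147 ,
        0.00023367]), 'effort': array([ 4.98035715e-04, -5.31775725e+01, -3.52765381e+01,  7.09727174e-02,
        2.41203932e-02, -4.43341730e-05]), 'eef_pos': array([148.63919698, 529.26862555, 212.86757586]), 'eef_rot': array([-3.14043518e+00, -7.21146531e-05,  2.86779200e+00]), 'wrist_force': array([ 0.18095145, -0.23171513,  0.32576614]), 'moment': array([-0.01109832,  0.03787845, -0.0159748 ]), 'finger_force': 0.0, 'finger_gap': 94.04015479809372}
scene 519.3357336295793 519.3357336295793 278.43109164883975 205.73138191129243 [[0.7472, -0.6645, -0.0148, -443.8587], [-0.4419, -0.4801, -0.7578, 309.5752], [0.4965, 0.5727, -0.6523, 1070.5018], [0.0, 0.0, 0.0, 1.0]]
top 385.8544618590149 385.8544618590149 276.4988192680415 211.47300305158575 [[-0.0058, -1.0, 0.0027, -29.8234], [-0.9819, 0.0052, -0.1893, 537.6903], [0.1893, -0.0038, -0.9819, 968.2405], [0.0, 0.0, 0.0, 1.0]]
```

View pics/scene0.png

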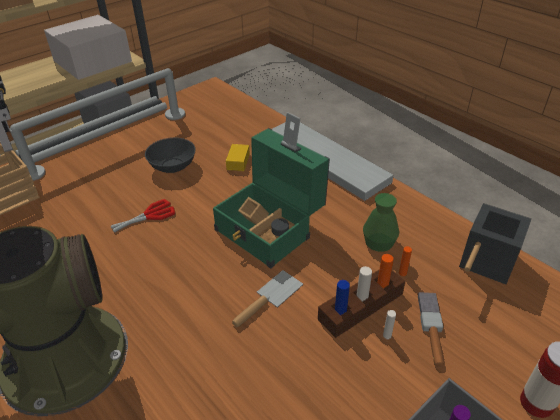

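View pics/top0.png

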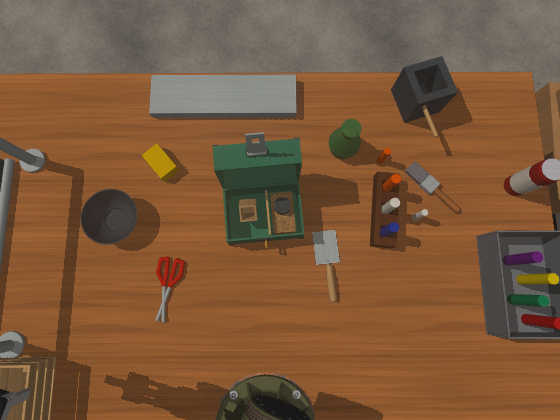

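The views show the case at top px (262,190) with lid upright, hasp sticking up at (256,143), and the well at its left (248,210). The rack is at (387,210): orange bar at (392,182), white at (390,206), blue at (389,229). The small orange and white decoys are at (384,156) and (421,214).

```bash
cat > h.py <<'E'
import numpy as np,cv2
from scipy.spatial.transform import Rotation as R
from cell import manip,cams,job
def ray(c,u,v):
    M=np.array(c["world_to_cam"]);Rm=M[:3,:3];o=-Rm.T@M[:3,3]
    d=Rm.T@np.array([(u-c["cx"])/c["fx"],(v-c["cy"])/c["fy"],1]);return o,d/np.linalg.norm(d)
def onz(c,u,v,z):
    o,d=ray(c,u,v);return o+d*(z-o[2])/d[2]
def proj(c,p):
    q=np.array(c["world_to_cam"])@np.append(p,1);return np.array([c["fx"]*q[0]/q[2]+c["cx"],c["fy"]*q[1]/q[2]+c["cy"]])
def tri(a,ua,b,ub):
    (o1,d1),(o2,d2)=ray(a,*ua),ray(b,*ub)
    s=np.linalg.lstsq(np.c_[d1,-d2],o2-o1,rcond=None)[0];p,q=o1+s[0]*d1,o2+s[1]*d2
    return (p+q)/2,np.linalg.norm(p-q)
E
python3 - <<'E'
from h import *
C={n:cams.camera(n) for n in("scene","top")}
import pickle;pickle.dump(C,open("C0.pkl","wb"))
t=C["top"]["image"][130:260,200:420,::-1];cv2.imwrite("pics/tc.png",cv2.resize(t,None,fx=3.6,fy=3.6,interpolation=cv2.INTER_CUBIC))
t=C["scene"]["image"][105:275,195:345,::-1];cv2.imwrite("pics/sc.png",cv2.resize(t,None,fx=3.5,fy=3.5,interpolation=cv2.INTER_CUBIC))
for n,c in C.items():
    h=cv2.cvtColor(c["image"],cv2.COLOR_RGB2HSV)
    for nm,lo,hi in(("or",(4,200,150),(14,255,255)),("wh",(0,0,150),(180,60,255)),("bl",(110,150,60),(125,255,255))):
        k,l,s,ce=cv2.connectedComponentsWithStats(cv2.inRange(h,lo,hi))
        for i in range(1,k):
            if s[i,4]>50 and (s[i,4]<600): print(n,nm,s[i],ce[i].round(1))
E
```

```text
scene or [382 254  11   8  77] [387.1 257.6]
scene wh [ 46  15  66  21 524] [78.3 24.7]
scene wh [298 123  41  35 492] [315.5 142.5]
scene wh [330 160  57  30 441] [361.5 173.8]
scene wh [360 267  12   8  80] [365.5 270.6]
scene wh [548 342  12  24 211] [554.5 351.9]
scene bl [335 280  14  35 369] [341.7 296.4]
top or [391 174  10   9  74] [395.7 178. ]
top wh [542 159  18  21 317] [551.4 168.6]
top wh [ 20 161  15  10  65] [ 25.5 165.9]
top wh [390 198  10   9  74] [394.6 202.1]
top bl [389 223  10   9  74] [393.6 226.8]
```

View pics/tc.png

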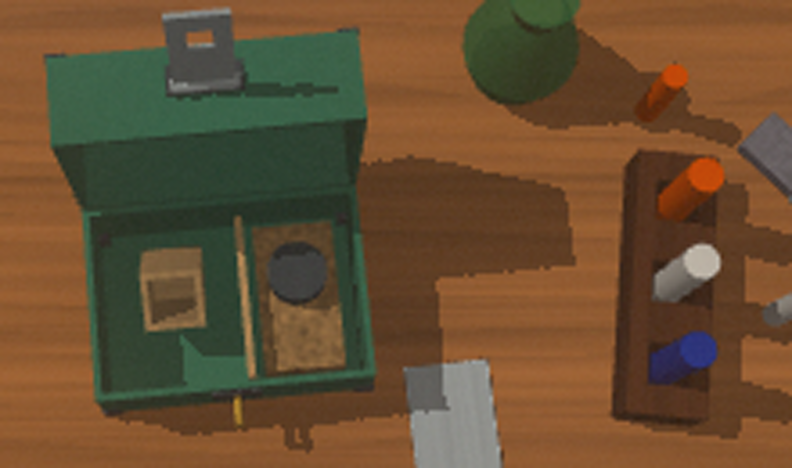

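View pics/sc.png

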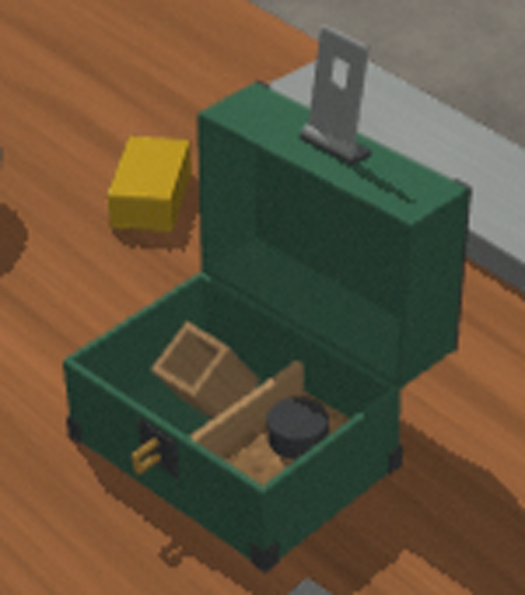

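The top crop shows the case rim corners (front-left (100,402), front-right (373,375) crop px), well mouth centre (176,303) and staple at (238,410). The scene crop shows the same corners at (66,363), (264,490) and (400,388), mouth centre (190,358), and hasp from (335,145) to (343,35).

```bash
python3 - <<'E'
from h import *
import pickle;C=pickle.load(open("C0.pkl","rb"));T,S=C["top"],C["scene"]
from scipy.optimize import least_squares
for n,u in(("or",(395.7,178)),("wh",(394.6,202.1)),("bl",(393.6,226.8))): print(n,onz(T,*u,118).round(1))
print("or tri",onz(S,387.1,257.6,118).round(1))
t=lambda x,y:(x/3.6+199.6,y/3.6+129.6)
s=lambda x,y:(x/3.5+194.6,y/3.5+104.6)
P=[(T,t(100,402),(-70,100,75)),(T,t(373,375),(-70,-100,75)),(T,t(176,303),(-1,40,67.2)),
(S,s(66,363),(-70,100,75)),(S,s(264,490),(-70,-100,75)),(S,s(400,388),(70,-100,75)),(S,s(190,358),(-1,40,67.2))]
def W(p,q): c,n=np.cos(q[2]),np.sin(q[2]);return np.array([q[0]+c*p[0]-n*p[1],q[1]+n*p[0]+c*p[1],p[2]])
f=lambda q:np.concatenate([proj(c,W(p,q))-u for c,u,p in P])
r=least_squares(f,[530,-50,0],x_scale=[10,10,.1],loss="soft_l1");print("case",r.x,f(r.x).reshape(-1,2).round(1).tolist())
q=r.x;yw=q[2]
print("mouth",W((-1,40,67.2),q).round(1),"catch",W((-92,0,53),q).round(1))
for n,a,b in(("hasp_end",t(197,11),s(343,35)),("hasp_hinge",t(203,88),s(335,145)),("lidR",t(357,32),s(468,187)),("lidL",t(47,57),s(200,118))):
    p,e=tri(T,a,S,b);d=p-W((0,0,0),q);c,n2=np.cos(yw),np.sin(yw)
    print(n,p.round(1),round(e,1),"case:",np.round([c*d[0]+n2*d[1],-n2*d[0]+c*d[1],d[2]],1))
for a in(1.45,1.6,1.75):print(a,)
for n,u in(("paddle",(326,240)),("vase",(345,140))):print(n,onz(T,*u,0).round())
E
```

```text
or [ 608.7 -332.3  118. ]
wh [ 546.8 -325.6  118. ]
bl [ 484.9 -319.2  118. ]
or tri [ 610.  -332.9  118. ]
case [5.36166316e+02 1.62557272e+00 9.78994878e-02] [[-0.7, -0.1], [1.6, -0.6], [-0.5, -0.9], [-1.4, -0.3], [-0.1, 1.3], [0.3, 0.2], [-0.2, 0.4]]
mouth [531.3  41.3  67.2] catch [444.6  -7.4  53. ]
hasp_end [656.4  13.4 297.6] 0.7 case: [ 1.209e+02 -1.000e-01  2.976e+02]
hasp_hinge [642.6  11.9 215.2] 7.4 case: [ 1.070e+02 -2.000e-01  2.152e+02]
lidR [677.8 -85.  214.2] 2.6 case: [ 132.5 -100.   214.2]
lidL [647.5 126.6 190.9] 46.5 case: [123.  113.5 190.9]
1.45
1.6
1.75
paddle [ 467. -168.    0.]
vase [ 756. -232.    0.]
```

```bash
cat >> h.py <<'E'
def plan(pos,rpy):
    s=manip.read_state();A=R.from_euler("xyz",s["eef_rot"]);B=R.from_euler("xyz",rpy)
    rv=(A.inv()*B).as_rotvec(degrees=True)/10
    d=B.inv().apply(np.array(pos)-s["eef_pos"])/40
    print("t",round(s["clock"],2),"pos",s["eef_pos"].round(1),"turn/10deg",rv.round(2),"then shift/40mm (turned axes)",d.round(2),"N",s["wrist_force"].round(1),"gap",round(s["finger_gap"],1))
E
python3 -c "
from h import *
plan((609,-332.5,213),(np.pi,0,3.037))
import itertools
from scipy.spatial.transform import Rotation as R
th=.098
print(((R.from_euler('xyz',(np.pi,0,np.pi+th))*R.from_euler('y',-30,degrees=True))).as_euler('xyz'))
"
```

```text
t 0.2 pos [148.7 529.4 213.1] turn/10deg [-0.   -0.   -0.97] then shift/40mm (turned axes) [-13.69 -20.23   0.  ] N [ 0.8  0.1 -0.1] gap 93.8
[ 3.14159265  0.52359878 -3.04359265]
```

>>> {"name": "jog_arm", "arguments": {
  "commands": [
    {"az": -0.97, "gripper": 0.3},
    {"dx": -0.65, "dy": -0.96, "gripper": 0.3},
    {"dx": -0.65, "dy": -0.96, "gripper": 0.3},
    {"dx": -0.65, "dy": -0.96, "gripper": 0.3},
    {"dx": -0.65, "dy": -0.96, "gripper": 0.3},
    {"dx": -0.65, "dy": -0.96, "gripper": 0.3},
    {"dx": -0.65, "dy": -0.96, "gripper": 0.3},
    {"dx": -0.65, "dy": -0.96, "gripper": 0.3},
    {"dx": -0.65, "dy": -0.96, "gripper": 0.3},
    {"dx": -0.65, "dy": -0.96, "gripper": 0.3}
  ]
}}

```text
schema error: expected keys dx, dy, dz, ax, ay, az, gripper
```

>>> {"name": "jog_arm", "arguments": {
  "commands": [
    {"dx": -0.65, "dy": -0.96, "gripper": 0.3},
    {"dx": -0.65, "dy": -0.96, "gripper": 0.3},
    {"dx": -0.65, "dy": -0.96, "gripper": 0.3},
    {"dx": -0.65, "dy": -0.96, "gripper": 0.3},
    {"dx": -0.65, "dy": -0.96, "gripper": 0.3},
    {"dx": -0.65, "dy": -0.96, "gripper": 0.3},
    {"dx": -0.65, "dy": -0.96, "gripper": 0.3},
    {"dx": -0.65, "dy": -0.96, "gripper": 0.3},
    {"dx": -0.65, "dy": -0.96, "gripper": 0.3},
    {"dx": -0.65, "dy": -0.96, "gripper": 0.3}
  ]
}}

```text
schema error: expected keys dx, dy, dz, ax, ay, az, gripper
```

>>> {"name": "jog_arm", "arguments": {
  "commands": [
    {"dx": -0.65, "dy": -0.96, "gripper": 0.3},
    {"gripper": 0.3}
  ]
}}

```text
schema error: expected keys dx, dy, dz, ax, ay, az, gripper
```

```bash
python3 -c "
from h import *
plan((609.2,-332.5,89),(np.pi,0,3.037))
c=cams.camera('wrist');cv2.imwrite('pics/w1.png',c['image'][:,:,::-1])
print(c['fx'],c['cx'],c['cy'],[proj(c,p).round(1) for p in((609.2,-332.5,118),(546.8,-325.6,118))])
h=cv2.cvtColor(c['image'],cv2.COLOR_RGB2HSV)
k,l,s,ce=cv2.connectedComponentsWithStats(cv2.inRange(h,(4,200,120),(14,255,255)))
print([(s[i],ce[i].round(1)) for i in range(1,k) if s[i,4]>300])
"
```

```text
t 0.2 pos [148.7 529.4 213.1] turn/10deg [-0.   -0.   -0.97] then shift/40mm (turned axes) [-13.7  -20.23   3.1 ] N [ 0.8  0.1 -0.1] gap 93.8
312.6382528354992 282.79227830813386 208.41918943115473 [array([-185.9,  642.3]), array([-210.9,  617.9])]
[]
```

All keys are required.

>>> {"name": "jog_arm", "arguments": {
  "commands": [
    {"dx": 0, "dy": 0, "dz": 0, "ax": 0, "ay": 0, "az": -0.97, "gripper": 0.3},
    {"dx": -0.65, "dy": -0.96, "dz": 0, "ax": 0, "ay": 0, "az": 0, "gripper": 0.3},
    {"dx": -0.65, "dy": -0.96, "dz": 0, "ax": 0, "ay": 0, "az": 0, "gripper": 0.3},
    {"dx": -0.65, "dy": -0.96, "dz": 0, "ax": 0, "ay": 0, "az": 0, "gripper": 0.3},
    {"dx": -0.65, "dy": -0.96, "dz": 0, "ax": 0, "ay": 0, "az": 0, "gripper": 0.3},
    {"dx": -0.65, "dy": -0.96, "dz": 0, "ax": 0, "ay": 0, "az": 0, "gripper": 0.3},
    {"dx": -0.65, "dy": -0.96, "dz": 0, "ax": 0, "ay": 0, "az": 0, "gripper": 0.3},
    {"dx": -0.65, "dy": -0.96, "dz": 0, "ax": 0, "ay": 0, "az": 0, "gripper": 0.3},
    {"dx": -0.65, "dy": -0.96, "dz": 0, "ax": 0, "ay": 0, "az": 0, "gripper": 0.3},
    {"dx": -0.65, "dy": -0.96, "dz": 0, "ax": 0, "ay": 0, "az": 0, "gripper": 0.3}
  ]
}}

```text
clock: 1.5
eef_pos: [345.8, 160.0, 213.6]
eef_rot: [3.141, 0.0, 3.037]
wrist_force: [0.3, -0.0, 0.6]
finger_gap: 65.9
finger_force: 0.0
```

>>> {"name": "jog_arm", "arguments": {
  "commands": [
    {"dx": -0.65, "dy": -0.96, "dz": 0, "ax": 0, "ay": 0, "az": 0, "gripper": 0.3},
    {"dx": -0.65, "dy": -0.96, "dz": 0, "ax": 0, "ay": 0, "az": 0, "gripper": 0.3},
    {"dx": -0.65, "dy": -0.96, "dz": 0, "ax": 0, "ay": 0, "az": 0, "gripper": 0.3},
    {"dx": -0.65, "dy": -0.96, "dz": 0, "ax": 0, "ay": 0, "az": 0, "gripper": 0.3},
    {"dx": -0.65, "dy": -0.96, "dz": 0, "ax": 0, "ay": 0, "az": 0, "gripper": 0.3},
    {"dx": -0.65, "dy": -0.96, "dz": 0, "ax": 0, "ay": 0, "az": 0, "gripper": 0.3},
    {"dx": -0.65, "dy": -0.96, "dz": 0, "ax": 0, "ay": 0, "az": 0, "gripper": 0.3},
    {"dx": -0.65, "dy": -0.96, "dz": 0, "ax": 0, "ay": 0, "az": 0, "gripper": 0.3},
    {"dx": -0.65, "dy": -0.96, "dz": 0, "ax": 0, "ay": 0, "az": 0, "gripper": 0.3},
    {"dx": -0.65, "dy": -0.96, "dz": 0, "ax": 0, "ay": 0, "az": 0, "gripper": 0.3}
  ]
}}

```text
clock: 2.75
eef_pos: [564.4, -249.0, 213.3]
eef_rot: [3.142, -0.0, 3.037]
wrist_force: [0.6, 0.4, 0.7]
finger_gap: 65.8
finger_force: 0.0
```

>>> {"name": "jog_arm", "arguments": {
  "commands": [
    {"dx": -0.65, "dy": -0.96, "dz": 0, "ax": 0, "ay": 0, "az": 0, "gripper": 0.3},
    {"dx": 0, "dy": 0, "dz": 0, "ax": 0, "ay": 0, "az": 0, "gripper": 0.3},
    {"dx": 0, "dy": 0, "dz": 0, "ax": 0, "ay": 0, "az": 0, "gripper": 0.3}
  ]
}}

```text
clock: 3.12
eef_pos: [585.5, -288.1, 213.1]
eef_rot: [3.141, -0.001, 3.037]
wrist_force: [-0.8, 0.5, 0.9]
finger_gap: 65.9
finger_force: 0.0
```

```bash
python3 -c "
from h import *
plan((609.2,-332.5,89),(np.pi,0,3.037))
c=cams.camera('wrist');cv2.imwrite('pics/w1.png',c['image'][:,:,::-1])
print(c['fx'],c['cx'],c['cy'],[proj(c,p).round(1) for p in((609.2,-332.5,118),(546.8,-325.6,118))])
h=cv2.cvtColor(c['image'],cv2.COLOR_RGB2HSV)
k,l,s,ce=cv2.connectedComponentsWithStats(cv2.inRange(h,(4,200,120),(14,255,255)))
print([(s[i],ce[i].round(1)) for i in range(1,k) if s[i,4]>300])
"
```

```text
t 3.12 pos [ 585.5 -288.1  213.1] turn/10deg [ 0. -0.  0.] then shift/40mm (turned axes) [-0.7  -1.04  3.1 ] N [-0.8  0.5  0.9] gap 65.9
312.6382528354992 282.79227830813386 208.41918943115473 [array([237.5, 241.5]), array([235. , 173.7])]
[(array([225, 207,  34,  49, 453], dtype=int32), array([245.8, 232.1]))]
```

>>> {"name": "jog_arm", "arguments": {
  "commands": [
    {"dx": -0.35, "dy": -0.52, "dz": 0, "ax": 0, "ay": 0, "az": 0, "gripper": 0.3},
    {"dx": -0.35, "dy": -0.52, "dz": 0, "ax": 0, "ay": 0, "az": 0, "gripper": 0.3},
    {"dx": 0, "dy": 0, "dz": 0.7, "ax": 0, "ay": 0, "az": 0, "gripper": 0.3},
    {"dx": 0, "dy": 0, "dz": 0.7, "ax": 0, "ay": 0, "az": 0, "gripper": 0.3},
    {"dx": 0, "dy": 0, "dz": 0, "ax": 0, "ay": 0, "az": 0, "gripper": 0.3},
    {"dx": 0, "dy": 0, "dz": 0, "ax": 0, "ay": 0, "az": 0, "gripper": 0.3}
  ]
}}

```text
clock: 3.92
eef_pos: [609.7, -332.6, 159.4]
eef_rot: [-3.141, 0.002, 3.038]
wrist_force: [0.1, -0.6, -0.3]
finger_gap: 65.9
finger_force: 0.0
```

```bash
python3 -c "
from h import *
plan((609.2,-332.5,89),(np.pi,0,3.037))
c=cams.camera('wrist');cv2.imwrite('pics/w2.png',c['image'][:,:,::-1])
print([proj(c,p).round(1) for p in((609.2,-332.5,118),(546.8,-325.6,118))])
"
```

```text
t 3.92 pos [ 609.7 -332.6  159.4] turn/10deg [-0.01  0.01  0.  ] then shift/40mm (turned axes) [0.01 0.   1.76] N [ 0.1 -0.6 -0.3] gap 65.9
[array([283. , 232.8]), array([283.5, 145. ])]
```

View pics/w2.png

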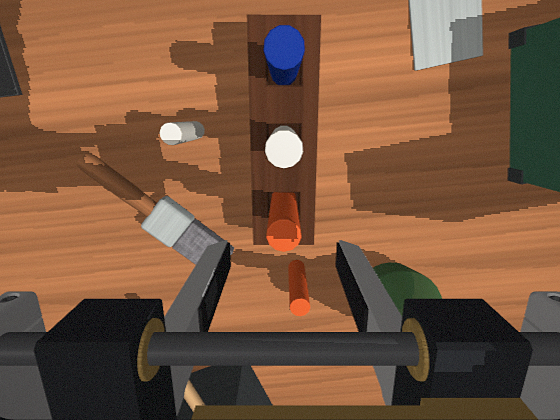

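The wrist view shows the orange bar top at (284,236) between the fingers, matching the predicted (283,233), with white and blue clear.

>>> {"name": "jog_arm", "arguments": {
  "commands": [
    {"dx": -0.02, "dy": 0, "dz": 0.88, "ax": 0, "ay": 0, "az": 0, "gripper": 0.3},
    {"dx": 0, "dy": 0, "dz": 0.88, "ax": 0, "ay": 0, "az": 0, "gripper": 0.3},
    {"dx": 0, "dy": 0, "dz": 0, "ax": 0, "ay": 0, "az": 0, "gripper": 0.3},
    {"dx": 0, "dy": 0, "dz": 0, "ax": 0, "ay": 0, "az": 0, "gripper": 1},
    {"dx": 0, "dy": 0, "dz": 0, "ax": 0, "ay": 0, "az": 0, "gripper": 1},
    {"dx": 0, "dy": 0, "dz": 0, "ax": 0, "ay": 0, "az": 0, "gripper": 1},
    {"dx": 0, "dy": 0, "dz": 0, "ax": 0, "ay": 0, "az": 0, "gripper": 1},
    {"dx": 0, "dy": 0, "dz": 0, "ax": 0, "ay": 0, "az": 0, "gripper": 1}
  ],
  "squeeze": 25
}}

```text
clock: 4.97
eef_pos: [610.2, -333.0, 87.3]
eef_rot: [-3.141, 0.0, 3.037]
wrist_force: [0.2, 0.3, 1.5]
finger_gap: 25.5
finger_force: 25.0
```

>>> {"name": "jog_arm", "arguments": {
  "commands": [
    {"dx": 0, "dy": 0, "dz": -0.5, "ax": 0, "ay": 0, "az": 0, "gripper": 1},
    {"dx": 0, "dy": 0, "dz": -0.7, "ax": 0, "ay": 0, "az": 0, "gripper": 1},
    {"dx": 0, "dy": 0, "dz": -0.7, "ax": 0, "ay": 0, "az": 0, "gripper": 1},
    {"dx": 0, "dy": 0, "dz": -0.7, "ax": 0, "ay": 0, "az": 0, "gripper": 1},
    {"dx": 0, "dy": 0, "dz": -0.7, "ax": 0, "ay": 0, "az": 0, "gripper": 1},
    {"dx": 0, "dy": 0, "dz": 0, "ax": 0, "ay": 0, "az": 0, "gripper": 1}
  ]
}}

```text
clock: 5.72
eef_pos: [610.6, -333.2, 222.3]
eef_rot: [-3.14, 0.004, 3.037]
wrist_force: [-0.6, 0.2, -2.1]
finger_gap: 25.6
finger_force: 25.0
```

```bash
cat >> h.py <<'E'
Q=[536.2,1.6,.0979]
def case(p):
    c,n=np.cos(Q[2]),np.sin(Q[2]);return np.array([Q[0]+c*p[0]-n*p[1],Q[1]+n*p[0]+c*p[1],p[2]])
def well(s): return case((28-.5*s,40,17+.866*s))
WR=(np.pi,np.pi/6,-np.pi+Q[2])
E
python3 -c "
from h import *
p=well(159.3);plan(p,WR);p[2]=200;plan(p,WR)"
```

```text
t 5.72 pos [ 610.6 -333.2  222.3] turn/10deg [-0.32 -2.97 -1.13] then shift/40mm (turned axes) [2.86 9.51 0.3 ] N [-0.6  0.2 -2.1] gap 25.6
t 5.72 pos [ 610.6 -333.2  222.3] turn/10deg [-0.32 -2.97 -1.13] then shift/40mm (turned axes) [ 2.29  9.51 -0.68] N [-0.6  0.2 -2.1] gap 25.6
```

>>> {"name": "jog_arm", "arguments": {
  "commands": [
    {"dx": 0, "dy": 0, "dz": 0, "ax": -0.08, "ay": -0.74, "az": -0.28, "gripper": 1},
    {"dx": 0, "dy": 0, "dz": 0, "ax": -0.08, "ay": -0.74, "az": -0.28, "gripper": 1},
    {"dx": 0, "dy": 0, "dz": 0, "ax": -0.08, "ay": -0.74, "az": -0.28, "gripper": 1},
    {"dx": 0, "dy": 0, "dz": 0, "ax": -0.08, "ay": -0.74, "az": -0.28, "gripper": 1},
    {"dx": 0.23, "dy": 0.9, "dz": -0.07, "ax": 0, "ay": 0, "az": 0, "gripper": 1},
    {"dx": 0.23, "dy": 0.9, "dz": -0.07, "ax": 0, "ay": 0, "az": 0, "gripper": 1},
    {"dx": 0.23, "dy": 0.9, "dz": -0.07, "ax": 0, "ay": 0, "az": 0, "gripper": 1},
    {"dx": 0.23, "dy": 0.9, "dz": -0.07, "ax": 0, "ay": 0, "az": 0, "gripper": 1},
    {"dx": 0.23, "dy": 0.9, "dz": -0.07, "ax": 0, "ay": 0, "az": 0, "gripper": 1}
  ]
}}

```text
clock: 6.85
eef_pos: [545.0, -157.0, 208.0]
eef_rot: [3.136, 0.517, -3.048]
wrist_force: [-0.0, 0.5, -2.3]
finger_gap: 25.6
finger_force: 25.0
```

>>> {"name": "jog_arm", "arguments": {
  "commands": [
    {"dx": 0.23, "dy": 0.9, "dz": -0.07, "ax": 0, "ay": 0, "az": 0, "gripper": 1},
    {"dx": 0.23, "dy": 0.9, "dz": -0.07, "ax": 0, "ay": 0, "az": 0, "gripper": 1},
    {"dx": 0.23, "dy": 0.9, "dz": -0.07, "ax": 0, "ay": 0, "az": 0, "gripper": 1},
    {"dx": 0.23, "dy": 0.9, "dz": -0.07, "ax": 0, "ay": 0, "az": 0, "gripper": 1},
    {"dx": 0.23, "dy": 0.9, "dz": -0.07, "ax": 0, "ay": 0, "az": 0, "gripper": 1},
    {"dx": 0, "dy": 0, "dz": 0, "ax": 0, "ay": 0, "az": 0, "gripper": 1}
  ]
}}

```text
clock: 7.6
eef_pos: [480.8, 18.2, 198.3]
eef_rot: [3.137, 0.517, -3.045]
wrist_force: [-0.3, 0.0, -0.8]
finger_gap: 25.7
finger_force: 25.0
```

```bash
python3 -c "
from h import *
plan(well(159.3),WR);print(manip.read_state()['eef_rot'])"
```

```text
t 7.6 pos [480.8  18.2 198.3] turn/10deg [ 0.02 -0.04 -0.01] then shift/40mm (turned axes) [0.5  0.45 0.96] N [-0.3  0.  -0.8] gap 25.7
[ 3.13690009  0.51747074 -3.04469724]
```

Go to the pre-insert pose, then look with all cameras.

>>> {"name": "jog_arm", "arguments": {
  "commands": [
    {"dx": 0.5, "dy": 0.45, "dz": 0.3, "ax": 0.02, "ay": -0.04, "az": -0.01, "gripper": 1},
    {"dx": 0, "dy": 0, "dz": 0.66, "ax": 0, "ay": 0, "az": 0, "gripper": 1},
    {"dx": 0, "dy": 0, "dz": 0, "ax": 0, "ay": 0, "az": 0, "gripper": 1},
    {"dx": 0, "dy": 0, "dz": 0, "ax": 0, "ay": 0, "az": 0, "gripper": 1}
  ]
}}

```text
clock: 8.1
eef_pos: [482.1, 34.1, 156.4]
eef_rot: [-3.141, 0.526, -3.046]
wrist_force: [0.2, 0.4, -2.0]
finger_gap: 25.8
finger_force: 25.0
```

```bash
python3 -c "
from h import *
plan(well(159.3),WR)
s=manip.read_state();B=R.from_euler('xyz',s['eef_rot']);foot=s['eef_pos']+B.apply([0,0,79.3]);top=s['eef_pos']-B.apply([0,0,30.7])
c=cams.camera('scene');T=cams.camera('top');W=cams.camera('wrist')
ims=[]
for c,(x0,y0,w,h),f in((c,(215,130,110,110),3.5),(T,(210,140,100,110),3.5)):
    ims.append(cv2.resize(c['image'][y0:y0+h,x0:x0+w,::-1],None,fx=f,fy=f,interpolation=cv2.INTER_CUBIC))
    print([((proj(c,p)-[x0,y0])*f).round(0) for p in(foot,top,well(58),well(80))])
cv2.imwrite('pics/pre.png',np.hstack(ims));cv2.imwrite('pics/w3.png',W['image'][:,:,::-1])
"
```

```text
t 8.1 pos [482.1  34.1 156.4] turn/10deg [-0.01  0.01 -0.01] then shift/40mm (turned axes) [0.04 0.06 0.02] N [ 0.2  0.4 -2. ] gap 25.8
[array([109., 257.]), array([ 41., 188.]), array([118., 271.]), array([105., 258.])]
[array([136., 263.]), array([133., 319.]), array([133., 255.]), array([133., 265.])]
```

View pics/pre.png

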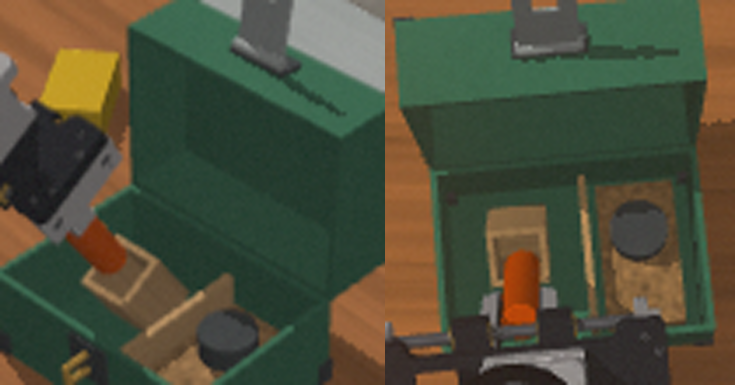

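The picture shows the bar poised at the well mouth: bar foot near (115,262) left / (522,255) right, mouth centre (123,270) / (518,258). It is aligned within about 2 mm after the small correction.

>>> {"name": "jog_arm", "arguments": {
  "commands": [
    {"dx": 0.04, "dy": 0.05, "dz": 0.2, "ax": 0, "ay": 0, "az": 0, "gripper": 1},
    {"dx": 0, "dy": 0, "dz": 0.2, "ax": 0, "ay": 0, "az": 0, "gripper": 1},
    {"dx": 0, "dy": 0, "dz": 0.2, "ax": 0, "ay": 0, "az": 0, "gripper": 1},
    {"dx": 0, "dy": 0, "dz": 0.2, "ax": 0, "ay": 0, "az": 0, "gripper": 1},
    {"dx": 0, "dy": 0, "dz": 0, "ax": 0, "ay": 0, "az": 0, "gripper": 1}
  ]
}}

```text
clock: 8.88
eef_pos: [496.5, 38.0, 126.7]
eef_rot: [3.142, 0.524, -3.045]
wrist_force: [-0.6, 0.5, -1.8]
finger_gap: 26.2
finger_force: 25.0
```

```bash
python3 -c "
from h import *
plan(well(84.3),WR)"
```

```text
t 8.88 pos [496.5  38.  126.7] turn/10deg [-0.    0.   -0.01] then shift/40mm (turned axes) [-0.01 -0.    1.07] N [-0.6  0.5 -1.8] gap 26.2
```

>>> {"name": "jog_arm", "arguments": {
  "commands": [
    {"dx": 0, "dy": 0, "dz": 0.2, "ax": 0, "ay": 0, "az": 0, "gripper": 1},
    {"dx": 0, "dy": 0, "dz": 0.2, "ax": 0, "ay": 0, "az": 0, "gripper": 1},
    {"dx": 0, "dy": 0, "dz": 0.2, "ax": 0, "ay": 0, "az": 0, "gripper": 1},
    {"dx": 0, "dy": 0, "dz": 0.2, "ax": 0, "ay": 0, "az": 0, "gripper": 1},
    {"dx": 0, "dy": 0, "dz": 0.1, "ax": 0, "ay": 0, "az": 0, "gripper": 1},
    {"dx": 0, "dy": 0, "dz": 0.05, "ax": 0, "ay": 0, "az": 0, "gripper": 1},
    {"dx": 0, "dy": 0, "dz": 0.05, "ax": 0, "ay": 0, "az": 0, "gripper": 1},
    {"dx": 0, "dy": 0, "dz": 0, "ax": 0, "ay": 0, "az": 0, "gripper": 1}
  ]
}}

```text
clock: 9.88
eef_pos: [516.5, 39.9, 93.0]
eef_rot: [-3.141, 0.526, -3.045]
wrist_force: [-0.3, -0.5, -1.6]
finger_gap: 25.1
finger_force: 25.0
```

```bash
python3 -c "
from h import *
plan(well(84.3),WR)"
```

```text
t 9.88 pos [516.5  39.9  93. ] turn/10deg [-0.01  0.01 -0.01] then shift/40mm (turned axes) [ 0.   -0.    0.08] N [-0.3 -0.5 -1.6] gap 25.1
```

Advance a few more millimetres until contact.

>>> {"name": "jog_arm", "arguments": {
  "commands": [
    {"dx": 0, "dy": 0, "dz": 0.06, "ax": 0, "ay": 0, "az": 0, "gripper": 1},
    {"dx": 0, "dy": 0, "dz": 0.04, "ax": 0, "ay": 0, "az": 0, "gripper": 1},
    {"dx": 0, "dy": 0, "dz": 0.0, "ax": 0, "ay": 0, "az": 0, "gripper": 1}
  ]
}}

```text
clock: 10.25
eef_pos: [518.6, 40.1, 89.5]
eef_rot: [-3.142, 0.526, -3.045]
wrist_force: [-0.1, 0.4, -1.4]
finger_gap: 25.4
finger_force: 25.0
```

>>> {"name": "jog_arm", "arguments": {
  "commands": [
    {"dx": 0, "dy": 0, "dz": 0.05, "ax": 0, "ay": 0, "az": 0, "gripper": 1},
    {"dx": 0, "dy": 0, "dz": 0.0, "ax": 0, "ay": 0, "az": 0, "gripper": 1}
  ]
}}

```text
clock: 10.5
eef_pos: [520.0, 40.4, 88.9]
eef_rot: [-3.141, 0.528, -3.045]
wrist_force: [-10.3, 2.2, 15.1]
finger_gap: 25.9
finger_force: 25.0
```

>>> {"name": "jog_arm", "arguments": {
  "commands": [
    {"dx": 0, "dy": 0, "dz": 0.05, "ax": 0, "ay": 0, "az": 0, "gripper": 1},
    {"dx": 0, "dy": 0, "dz": 0.0, "ax": 0, "ay": 0, "az": 0, "gripper": 1}
  ]
}}

```text
clock: 10.75
eef_pos: [521.4, 40.5, 87.8]
eef_rot: [-3.141, 0.529, -3.045]
wrist_force: [-13.3, 2.5, 20.0]
finger_gap: 26.0
finger_force: 25.0
```

>>> {"name": "jog_arm", "arguments": {
  "commands": [
    {"dx": 0, "dy": 0, "dz": 0, "ax": 0, "ay": 0, "az": 0, "gripper": 0.45},
    {"dx": 0, "dy": 0, "dz": 0, "ax": 0, "ay": 0, "az": 0, "gripper": 0.45},
    {"dx": 0, "dy": 0, "dz": 0, "ax": 0, "ay": 0, "az": 0, "gripper": 0.45},
    {"dx": 0, "dy": 0, "dz": -0.6, "ax": 0, "ay": 0, "az": 0, "gripper": 0.45},
    {"dx": 0, "dy": 0, "dz": -0.9, "ax": 0, "ay": 0, "az": 0, "gripper": 0.45},
    {"dx": 0, "dy": 0, "dz": -0.9, "ax": 0, "ay": 0, "az": 0, "gripper": 0.45},
    {"dx": 0, "dy": 0, "dz": -0.9, "ax": 0, "ay": 0, "az": 0, "gripper": 1},
    {"dx": 0, "dy": 0, "dz": 0, "ax": 0, "ay": 0, "az": 0, "gripper": 1}
  ]
}}

```text
clock: 11.75
eef_pos: [454.9, 33.9, 202.4]
eef_rot: [-3.141, 0.53, -3.045]
wrist_force: [-0.5, 0.3, -1.2]
finger_gap: 35.3
finger_force: 0.0
```

```bash
python3 -c "
from h import *
c=cams.camera('scene');T=cams.camera('top')
ims=[]
for c,(x0,y0,w,h),f in((c,(205,100,130,150),3),(T,(200,130,115,150),3)):
    ims.append(cv2.resize(c['image'][y0:y0+h,x0:x0+w,::-1],None,fx=f,fy=f,interpolation=cv2.INTER_CUBIC))
    print([((proj(c,p)-[x0,y0])*f).round(0) for p in(well(115),)])
cv2.imwrite('pics/ins.png',np.hstack(ims))
"
```

```text
[array([103., 293.])]
[array([143., 271.])]
```

View pics/ins.png

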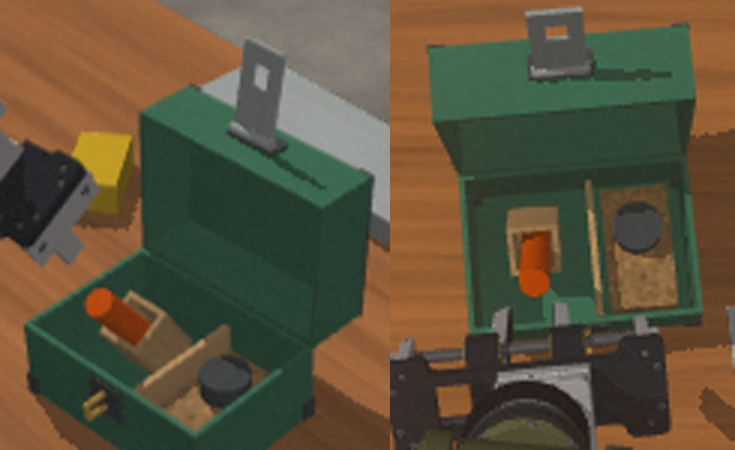

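The picture shows the bar seated in the well (top end at (99,301) left, (535,282) right), slightly leaning within its slack. The lid is upright and the gripper is clear.

```bash
python3 -c "
from h import *
print(manip.read_state()['joints'].round(2))
p=np.array(manip.read_state()['eef_pos'])
for y in(np.pi/2,-np.pi/2): plan(p,(np.pi,0,np.pi+Q[2]+y))
"
```

```text
[-0.05 -0.18  2.15  0.12  0.65 -1.79]
t 11.85 pos [454.7  33.9 199.8] turn/10deg [-2.36  2.36 -8.78] then shift/40mm (turned axes) [0. 0. 0.] N [-0.   0.1 -0. ] gap 27.0
t 11.85 pos [454.7  33.9 199.8] turn/10deg [2.36 2.36 8.76] then shift/40mm (turned axes) [0. 0. 0.] N [-0.   0.1 -0. ] gap 27.0
```

>>> {"name": "jog_arm", "arguments": {
  "commands": [
    {"dx": 0, "dy": 0, "dz": -0.5, "ax": 0, "ay": 0.75, "az": 0, "gripper": 1},
    {"dx": 0, "dy": 0, "dz": -0.5, "ax": 0, "ay": 0.75, "az": 0, "gripper": 1},
    {"dx": 0, "dy": 0, "dz": -0.5, "ax": 0, "ay": 0.75, "az": 0, "gripper": 1},
    {"dx": 0, "dy": 0, "dz": -0.5, "ax": 0, "ay": 0.75, "az": 0, "gripper": 1},
    {"dx": 0, "dy": 0, "dz": 0, "ax": 0, "ay": 0, "az": 0.9, "gripper": 1},
    {"dx": 0, "dy": 0, "dz": 0, "ax": 0, "ay": 0, "az": 0.9, "gripper": 1},
    {"dx": 0, "dy": 0, "dz": 0, "ax": 0, "ay": 0, "az": 0.9, "gripper": 1},
    {"dx": 0, "dy": 0, "dz": 0, "ax": 0, "ay": 0, "az": 0.9, "gripper": 1},
    {"dx": 0, "dy": 0, "dz": 0, "ax": 0, "ay": 0, "az": 0.9, "gripper": 1}
  ]
}}

```text
clock: 12.98
eef_pos: [429.4, 31.6, 273.3]
eef_rot: [-3.141, -0.001, 2.447]
wrist_force: [-0.5, -0.3, -0.3]
finger_gap: 0.5
finger_force: 0.0
```

>>> {"name": "jog_arm", "arguments": {
  "commands": [
    {"dx": 0, "dy": 0, "dz": 0, "ax": 0, "ay": 0, "az": 0.9, "gripper": 1},
    {"dx": 0, "dy": 0, "dz": 0, "ax": 0, "ay": 0, "az": 0.9, "gripper": 1},
    {"dx": 0, "dy": 0, "dz": 0, "ax": 0, "ay": 0, "az": 0.9, "gripper": 1},
    {"dx": 0, "dy": 0, "dz": 0, "ax": 0, "ay": 0, "az": 0.9, "gripper": 1},
    {"dx": 0, "dy": 0, "dz": 0, "ax": 0, "ay": 0, "az": 0.9, "gripper": 1},
    {"dx": 0, "dy": 0, "dz": 0, "ax": 0, "ay": 0, "az": 0, "gripper": 1}
  ]
}}

```text
clock: 13.72
eef_pos: [429.3, 31.6, 273.6]
eef_rot: [-3.141, -0.0, 1.668]
wrist_force: [-0.1, -0.5, 0.5]
finger_gap: 0.3
finger_force: 0.0
```

```bash
cat >> h.py <<'E'
DR=(np.pi,0,np.pi/2+Q[2])
def lidp(a,r=125,pen=3): # tip-centre TCP for pushing the lid, case frame; corner at -12.5 in x, tips 8 below TCP
    x=70-r*np.cos(a)+(60-pen)*np.sin(a)+12.5; z=75+r*np.sin(a)+(60-pen)*np.cos(a)+8
    return np.array([x,80,z])
E
python3 -c "
from h import *
plan(case((-80,80,260)),DR)
plan(case((175,80,260)),DR)
for a in (1.588,1.4,1.2,1,.8,.6,.4,.2,0): print(a,lidp(a).round(),case(lidp(a)).round())
"
```

```text
t 13.72 pos [429.3  31.6 273.6] turn/10deg [-0. -0. -0.] then shift/40mm (turned axes) [0.99 0.59 0.34] N [-0.1 -0.5  0.5] gap 0.3
t 13.72 pos [429.3  31.6 273.6] turn/10deg [-0. -0. -0.] then shift/40mm (turned axes) [0.99 6.96 0.34] N [-0.1 -0.5  0.5] gap 0.3
1.588 [142.  80. 207.] [669.  95. 207.]
1.4 [117.  80. 216.] [645.  93. 216.]
1.2 [ 90.  80. 220.] [618.  90. 220.]
1 [ 63.  80. 219.] [591.  87. 219.]
0.8 [ 36.  80. 212.] [565.  85. 212.]
0.6 [ 12.  80. 201.] [540.  82. 201.]
0.4 [-10.  80. 184.] [518.  80. 184.]
0.2 [-29.  80. 164.] [500.  78. 164.]
0 [-42.  80. 140.] [486.  77. 140.]
```

>>> {"name": "jog_arm", "arguments": {
  "commands": [
    {"dx": 0.99, "dy": 0, "dz": 0, "ax": 0, "ay": 0, "az": 0, "gripper": 1},
    {"dx": 0, "dy": 0.88, "dz": 0, "ax": 0, "ay": 0, "az": 0, "gripper": 1},
    {"dx": 0, "dy": 0.88, "dz": 0, "ax": 0, "ay": 0, "az": 0, "gripper": 1},
    {"dx": 0, "dy": 0.88, "dz": 0, "ax": 0, "ay": 0, "az": 0, "gripper": 1},
    {"dx": 0, "dy": 0.88, "dz": 0, "ax": 0, "ay": 0, "az": 0, "gripper": 1},
    {"dx": 0, "dy": 0.88, "dz": 0, "ax": 0, "ay": 0, "az": 0, "gripper": 1},
    {"dx": 0, "dy": 0.88, "dz": 0, "ax": 0, "ay": 0, "az": 0, "gripper": 1},
    {"dx": 0, "dy": 0.88, "dz": 0, "ax": 0, "ay": 0, "az": 0, "gripper": 1},
    {"dx": 0, "dy": 0.88, "dz": 0, "ax": 0, "ay": 0, "az": 0, "gripper": 1},
    {"dx": 0, "dy": 0, "dz": 0, "ax": 0, "ay": 0, "az": 0, "gripper": 1}
  ]
}}

```text
clock: 14.98
eef_pos: [706.8, 98.1, 271.9]
eef_rot: [-3.14, -0.0, 1.671]
wrist_force: [-0.9, 0.4, 0.0]
finger_gap: 0.6
finger_force: 0.0
```

>>> {"name": "jog_arm", "arguments": {
  "commands": [
    {"dx": 0, "dy": 0, "dz": 0.9, "ax": 0, "ay": 0, "az": 0, "gripper": 1},
    {"dx": 0, "dy": 0, "dz": 0.9, "ax": 0, "ay": 0, "az": 0, "gripper": 1},
    {"dx": 0, "dy": 0, "dz": 0, "ax": 0, "ay": 0, "az": 0, "gripper": 1}
  ]
}}

```text
clock: 15.35
eef_pos: [704.2, 97.9, 200.6]
eef_rot: [-3.138, -0.0, 1.669]
wrist_force: [0.3, 0.5, 0.8]
finger_gap: 0.3
finger_force: 0.0
```

```bash
python3 -c "
from h import *
for a in (1.588,1.3,1,.7,.4,.2): plan(case(lidp(a)),DR)
"
```

```text
t 15.35 pos [704.2  97.9 200.6] turn/10deg [-0.02 -0.    0.  ] then shift/40mm (turned axes) [ 0.01 -0.88 -0.16] N [0.3 0.5 0.8] gap 0.3
t 15.35 pos [704.2  97.9 200.6] turn/10deg [-0.02 -0.    0.  ] then shift/40mm (turned axes) [ 0.01 -1.82 -0.45] N [0.3 0.5 0.8] gap 0.3
t 15.35 pos [704.2  97.9 200.6] turn/10deg [-0.02 -0.    0.  ] then shift/40mm (turned axes) [ 0.01 -2.84 -0.46] N [0.3 0.5 0.8] gap 0.3
t 15.35 pos [704.2  97.9 200.6] turn/10deg [-0.02 -0.    0.  ] then shift/40mm (turned axes) [ 0.01 -3.83 -0.16] N [0.3 0.5 0.8] gap 0.3
t 15.35 pos [704.2  97.9 200.6] turn/10deg [-0.02 -0.    0.  ] then shift/40mm (turned axes) [ 0.01 -4.68  0.41] N [0.3 0.5 0.8] gap 0.3
t 15.35 pos [704.2  97.9 200.6] turn/10deg [-0.02 -0.    0.  ] then shift/40mm (turned axes) [ 0.01 -5.13  0.92] N [0.3 0.5 0.8] gap 0.3
```

>>> {"name": "jog_arm", "arguments": {
  "commands": [
    {"dx": 0, "dy": -0.44, "dz": 0, "ax": 0, "ay": 0, "az": 0, "gripper": 1},
    {"dx": 0, "dy": -0.22, "dz": -0.05, "ax": 0, "ay": 0, "az": 0, "gripper": 1},
    {"dx": 0, "dy": -0.22, "dz": -0.1, "ax": 0, "ay": 0, "az": 0, "gripper": 1},
    {"dx": 0, "dy": -0.3, "dz": -0.1, "ax": 0, "ay": 0, "az": 0, "gripper": 1},
    {"dx": 0, "dy": -0.3, "dz": -0.1, "ax": 0, "ay": 0, "az": 0, "gripper": 1},
    {"dx": 0, "dy": -0.3, "dz": -0.1, "ax": 0, "ay": 0, "az": 0, "gripper": 1},
    {"dx": 0, "dy": 0, "dz": 0, "ax": 0, "ay": 0, "az": 0, "gripper": 1}
  ]
}}

```text
clock: 16.23
eef_pos: [634.4, 91.1, 222.6]
eef_rot: [3.139, 0.0, 1.667]
wrist_force: [0.8, -0.1, 0.4]
finger_gap: -0.1
finger_force: 0.0
```

```bash
python3 -c "
from h import *
for a in (1.3,1,.7,.4): plan(case(lidp(a)),DR)
"
```

```text
t 16.23 pos [634.4  91.1 222.6] turn/10deg [ 0.02  0.   -0.01] then shift/40mm (turned axes) [ 0.01 -0.06  0.1 ] N [ 0.8 -0.1  0.4] gap -0.1
t 16.23 pos [634.4  91.1 222.6] turn/10deg [ 0.02  0.   -0.01] then shift/40mm (turned axes) [ 0.01 -1.09  0.09] N [ 0.8 -0.1  0.4] gap -0.1
t 16.23 pos [634.4  91.1 222.6] turn/10deg [ 0.02  0.   -0.01] then shift/40mm (turned axes) [ 0.01 -2.07  0.39] N [ 0.8 -0.1  0.4] gap -0.1
t 16.23 pos [634.4  91.1 222.6] turn/10deg [ 0.02  0.   -0.01] then shift/40mm (turned axes) [ 0.01 -2.92  0.96] N [ 0.8 -0.1  0.4] gap -0.1
```

>>> {"name": "jog_arm", "arguments": {
  "commands": [
    {"dx": 0, "dy": -0.3, "dz": 0.1, "ax": 0, "ay": 0, "az": 0, "gripper": 1},
    {"dx": 0, "dy": -0.3, "dz": 0.05, "ax": 0, "ay": 0, "az": 0, "gripper": 1}
  ]
}}

```text
clock: 16.48
eef_pos: [611.6, 88.8, 216.7]
eef_rot: [3.136, 0.0, 1.667]
wrist_force: [4.2, 1.0, 6.9]
finger_gap: 0.3
finger_force: 3.6
```

>>> {"name": "jog_arm", "arguments": {
  "commands": [
    {"dx": 0, "dy": -0.3, "dz": 0.05, "ax": 0, "ay": 0, "az": 0, "gripper": 1}
  ]
}}

```text
clock: 16.6
eef_pos: [599.6, 87.7, 214.8]
eef_rot: [3.136, 0.0, 1.667]
wrist_force: [4.1, 0.6, 8.5]
finger_gap: 0.6
finger_force: 3.5
```

```bash
python3 -c "
from h import *
c=cams.camera('scene');ims=[]
T=cams.camera('top')
for c,(x0,y0,w,h),f in((c,(205,80,130,170),3),(T,(200,110,115,170),3)):
    ims.append(cv2.resize(c['image'][y0:y0+h,x0:x0+w,::-1],None,fx=f,fy=f,interpolation=cv2.INTER_CUBIC))
cv2.imwrite('pics/lid.png',np.hstack(ims))
for a in (1.,.8): plan(case(lidp(a)),DR)
"
```

```text
t 16.7 pos [598.8  87.6 214.3] turn/10deg [ 0.02  0.   -0.01] then shift/40mm (turned axes) [ 0.01 -0.19 -0.12] N [0.4 0.3 0.3] gap 0.8
t 16.7 pos [598.8  87.6 214.3] turn/10deg [ 0.02  0.   -0.01] then shift/40mm (turned axes) [ 0.01 -0.86  0.05] N [0.4 0.3 0.3] gap 0.8
```

View pics/lid.png

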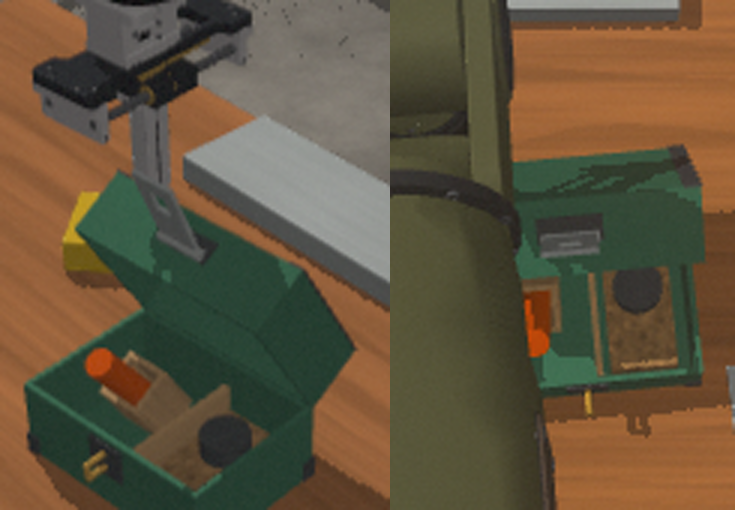

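The lid is about 1 rad open and follows the finger. The hasp stays clear of the gripper and the bar is still in place.

>>> {"name": "jog_arm", "arguments": {
  "commands": [
    {"dx": 0, "dy": -0.29, "dz": 0.0, "ax": 0, "ay": 0, "az": 0, "gripper": 1},
    {"dx": 0, "dy": -0.29, "dz": 0.02, "ax": 0, "ay": 0, "az": 0, "gripper": 1},
    {"dx": 0, "dy": -0.29, "dz": 0.05, "ax": 0, "ay": 0, "az": 0, "gripper": 1},
    {"dx": 0, "dy": -0.3, "dz": 0.13, "ax": 0, "ay": 0, "az": 0, "gripper": 1},
    {"dx": 0, "dy": -0.3, "dz": 0.15, "ax": 0, "ay": 0, "az": 0, "gripper": 1},
    {"dx": 0, "dy": -0.28, "dz": 0.2, "ax": 0, "ay": 0, "az": 0, "gripper": 1},
    {"dx": 0, "dy": -0.27, "dz": 0.22, "ax": 0, "ay": 0, "az": 0, "gripper": 1}
  ]
}}

```text
clock: 17.58
eef_pos: [517.8, 79.9, 182.8]
eef_rot: [3.139, 0.0, 1.667]
wrist_force: [-0.7, 1.0, 5.3]
finger_gap: 0.7
finger_force: 2.3
```

```bash
python3 -c "
from h import *
for a in (.4,.2,0): plan(case(lidp(a)),DR)
"
```

```text
t 17.57 pos [517.8  79.9 182.8] turn/10deg [ 0.01  0.   -0.01] then shift/40mm (turned axes) [ 0.01  0.01 -0.04] N [-0.7  1.   5.3] gap 0.7
t 17.57 pos [517.8  79.9 182.8] turn/10deg [ 0.01  0.   -0.01] then shift/40mm (turned axes) [ 0.01 -0.45  0.48] N [-0.7  1.   5.3] gap 0.7
t 17.57 pos [517.8  79.9 182.8] turn/10deg [ 0.01  0.   -0.01] then shift/40mm (turned axes) [ 0.01 -0.8   1.07] N [-0.7  1.   5.3] gap 0.7
```

>>> {"name": "jog_arm", "arguments": {
  "commands": [
    {"dx": 0, "dy": -0.24, "dz": 0.23, "ax": 0, "ay": 0, "az": 0, "gripper": 1},
    {"dx": 0, "dy": -0.22, "dz": 0.25, "ax": 0, "ay": 0, "az": 0, "gripper": 1},
    {"dx": 0, "dy": -0.18, "dz": 0.25, "ax": 0, "ay": 0, "az": 0, "gripper": 1},
    {"dx": 0, "dy": -0.08, "dz": 0.15, "ax": 0, "ay": 0, "az": 0, "gripper": 1},
    {"dx": 0, "dy": 0, "dz": 0.05, "ax": 0, "ay": 0, "az": 0, "gripper": 1},
    {"dx": 0, "dy": 0, "dz": 0.05, "ax": 0, "ay": 0, "az": 0, "gripper": 1}
  ]
}}

```text
clock: 18.32
eef_pos: [490.3, 77.1, 143.2]
eef_rot: [3.139, 0.0, 1.667]
wrist_force: [-2.4, -0.8, 4.9]
finger_gap: 0.4
finger_force: 2.5
```

>>> {"name": "jog_arm", "arguments": {
  "commands": [
    {"dx": 0, "dy": 0, "dz": 0.06, "ax": 0, "ay": 0, "az": 0, "gripper": 1},
    {"dx": 0, "dy": 0, "dz": 0, "ax": 0, "ay": 0, "az": 0, "gripper": 1}
  ]
}}

```text
clock: 18.58
eef_pos: [490.4, 77.2, 142.9]
eef_rot: [3.138, 0.0, 1.667]
wrist_force: [-15.2, -1.9, 29.2]
finger_gap: 0.3
finger_force: 14.4
```

>>> {"name": "jog_arm", "arguments": {
  "commands": [
    {"dx": 0, "dy": 0, "dz": 0.06, "ax": 0, "ay": 0, "az": 0, "gripper": 1},
    {"dx": 0, "dy": 0, "dz": 0, "ax": 0, "ay": 0, "az": 0, "gripper": 1}
  ]
}}

```text
clock: 18.82
eef_pos: [490.5, 77.2, 142.6]
eef_rot: [3.137, 0.0, 1.667]
wrist_force: [-27.3, -3.3, 54.1]
finger_gap: 0.2
finger_force: 27.2
```

>>> {"name": "jog_arm", "arguments": {
  "commands": [
    {"dx": 0, "dy": 0, "dz": -0.5, "ax": 0, "ay": 0, "az": 0, "gripper": 1},
    {"dx": 0, "dy": 0, "dz": -0.7, "ax": 0, "ay": 0, "az": 0, "gripper": 1},
    {"dx": 0, "dy": 0, "dz": -0.7, "ax": 0, "ay": 0, "az": 0, "gripper": 1},
    {"dx": 0, "dy": 0, "dz": 0, "ax": 0, "ay": 0, "az": 0, "gripper": 1}
  ]
}}

```text
clock: 19.32
eef_pos: [490.9, 77.2, 216.0]
eef_rot: [3.136, 0.0, 1.667]
wrist_force: [0.3, 0.7, -0.2]
finger_gap: 0.6
finger_force: 0.0
```

```bash
cat >> h.py <<'E'
def hp(h,r=50,pen=3):
    k=2-pen
    return np.array([-76-r*np.sin(h)-k*np.cos(h)-12.5,17,105-r*np.cos(h)+k*np.sin(h)+8])
E
python3 -c "
from h import *
c=cams.camera('scene');ims=[]
T=cams.camera('top')
for c,(x0,y0,w,h),f in((c,(205,80,130,170),3),(T,(200,140,115,170),3)):
    ims.append(cv2.resize(c['image'][y0:y0+h,x0:x0+w,::-1],None,fx=f,fy=f,interpolation=cv2.INTER_CUBIC))
cv2.imwrite('pics/lid2.png',np.hstack(ims))
p=hp(1.8);p[2]+=50;plan(case(p),DR)
for h in np.arange(1.8,-.1,-.2): print(round(h,1),hp(h).round(1))
"
```

```text
t 19.43 pos [489.9  77.1 213.7] turn/10deg [ 0.01  0.   -0.01] then shift/40mm (turned axes) [-1.57 -2.47  1.01] N [ 0.8 -0.8 -0.6] gap 0.3
1.8 [-137.4   17.   123.4]
1.6 [-138.5   17.   113.5]
1.4 [-137.6   17.   103.5]
1.2 [-134.7   17.    94. ]
1.0 [-130.    17.    85.1]
0.8 [-123.7   17.    77.4]
0.6 [-115.9   17.    71.2]
0.4 [-107.    17.    66.6]
0.2 [-97.5  17.   63.8]
0.0 [-87.5  17.   63. ]
```

View pics/lid2.png

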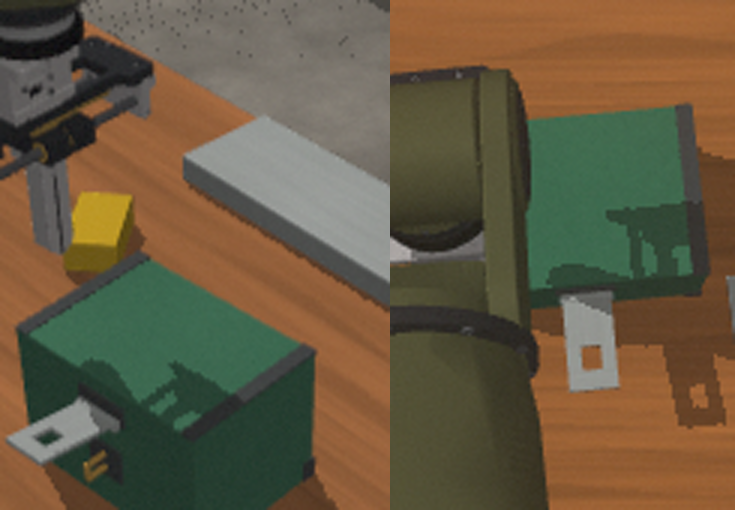

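The lid is fully shut and the hasp sticks out to the front and slightly up (slot at (48,437) left, (592,357) right). Next comes the hasp.

>>> {"name": "jog_arm", "arguments": {
  "commands": [
    {"dx": -0.4, "dy": -0.62, "dz": 0, "ax": 0, "ay": 0, "az": 0, "gripper": 1},
    {"dx": -0.4, "dy": -0.62, "dz": 0, "ax": 0, "ay": 0, "az": 0, "gripper": 1},
    {"dx": -0.4, "dy": -0.62, "dz": 0, "ax": 0, "ay": 0, "az": 0, "gripper": 1},
    {"dx": -0.37, "dy": -0.61, "dz": 0, "ax": 0, "ay": 0, "az": 0, "gripper": 1},
    {"dx": 0, "dy": 0, "dz": 0.5, "ax": 0, "ay": 0, "az": 0, "gripper": 1},
    {"dx": 0, "dy": 0, "dz": 0.5, "ax": 0, "ay": 0, "az": 0, "gripper": 1},
    {"dx": 0, "dy": 0, "dz": 0, "ax": 0, "ay": 0, "az": 0, "gripper": 1}
  ]
}}

```text
clock: 20.3
eef_pos: [396.8, 5.2, 172.5]
eef_rot: [-3.14, -0.001, 1.667]
wrist_force: [0.3, -0.7, 0.0]
finger_gap: 0.4
finger_force: 0.0
```

```bash
python3 -c "
from h import *
for h in(1.8,1.4,1.): plan(case(hp(h)),DR)"
```

```text
t 20.3 pos [396.8   5.2 172.5] turn/10deg [-0.01 -0.   -0.01] then shift/40mm (turned axes) [-0.    0.03  1.23] N [ 0.3 -0.7  0. ] gap 0.4
t 20.3 pos [396.8   5.2 172.5] turn/10deg [-0.01 -0.   -0.01] then shift/40mm (turned axes) [-0.    0.02  1.72] N [ 0.3 -0.7  0. ] gap 0.4
t 20.3 pos [396.8   5.2 172.5] turn/10deg [-0.01 -0.   -0.01] then shift/40mm (turned axes) [-0.    0.21  2.18] N [ 0.3 -0.7  0. ] gap 0.4
```

>>> {"name": "jog_arm", "arguments": {
  "commands": [
    {"dx": 0, "dy": 0.02, "dz": 0.5, "ax": 0, "ay": 0, "az": 0, "gripper": 1},
    {"dx": 0, "dy": 0, "dz": 0.4, "ax": 0, "ay": 0, "az": 0, "gripper": 1},
    {"dx": 0, "dy": 0, "dz": 0.4, "ax": 0, "ay": 0, "az": 0, "gripper": 1},
    {"dx": 0, "dy": 0, "dz": 0.42, "ax": 0, "ay": 0, "az": 0, "gripper": 1},
    {"dx": 0, "dy": 0.09, "dz": 0.23, "ax": 0, "ay": 0, "az": 0, "gripper": 1},
    {"dx": 0, "dy": 0.1, "dz": 0.23, "ax": 0, "ay": 0, "az": 0, "gripper": 1},
    {"dx": 0, "dy": 0, "dz": 0, "ax": 0, "ay": 0, "az": 0, "gripper": 1}
  ]
}}

```text
clock: 21.18
eef_pos: [406.4, 6.0, 86.7]
eef_rot: [3.14, -0.0, 1.667]
wrist_force: [0.4, 0.0, 0.7]
finger_gap: 0.4
finger_force: 0.0
```

```bash
python3 -c "
from h import *
for h in(1,.6,.2): plan(case(hp(h)),DR)"
```

```text
t 21.18 pos [406.4   6.   86.7] turn/10deg [ 0.01 -0.   -0.01] then shift/40mm (turned axes) [-0.   -0.03  0.04] N [0.4 0.  0.7] gap 0.4
t 21.18 pos [406.4   6.   86.7] turn/10deg [ 0.01 -0.   -0.01] then shift/40mm (turned axes) [-0.    0.32  0.39] N [0.4 0.  0.7] gap 0.4
t 21.18 pos [406.4   6.   86.7] turn/10deg [ 0.01 -0.   -0.01] then shift/40mm (turned axes) [-0.    0.78  0.57] N [0.4 0.  0.7] gap 0.4
```

>>> {"name": "jog_arm", "arguments": {
  "commands": [
    {"dx": 0, "dy": 0.16, "dz": 0.2, "ax": 0, "ay": 0, "az": 0, "gripper": 1},
    {"dx": 0, "dy": 0.16, "dz": 0.19, "ax": 0, "ay": 0, "az": 0, "gripper": 1},
    {"dx": 0, "dy": 0.22, "dz": 0.11, "ax": 0, "ay": 0, "az": 0, "gripper": 1},
    {"dx": 0, "dy": 0.24, "dz": 0.07, "ax": 0, "ay": 0, "az": 0, "gripper": 1},
    {"dx": 0, "dy": 0.1, "dz": 0.02, "ax": 0, "ay": 0, "az": 0, "gripper": 1},
    {"dx": 0, "dy": 0, "dz": 0, "ax": 0, "ay": 0, "az": 0, "gripper": 1}
  ]
}}

```text
clock: 21.92
eef_pos: [441.7, 9.4, 63.5]
eef_rot: [3.139, 0.0, 1.667]
wrist_force: [-0.5, -0.0, 0.7]
finger_gap: 0.5
finger_force: 0.0
```

```bash
python3 -c "
from h import *
plan(case(hp(0)),DR)"
```

```text
t 21.93 pos [441.7   9.4  63.5] turn/10deg [ 0.01  0.   -0.01] then shift/40mm (turned axes) [0.   0.14 0.01] N [-0.5 -0.   0.7] gap 0.5
```

>>> {"name": "jog_arm", "arguments": {
  "commands": [
    {"dx": 0, "dy": 0.08, "dz": 0, "ax": 0, "ay": 0, "az": 0, "gripper": 1},
    {"dx": 0, "dy": 0.05, "dz": 0, "ax": 0, "ay": 0, "az": 0, "gripper": 1},
    {"dx": 0, "dy": 0, "dz": 0, "ax": 0, "ay": 0, "az": 0, "gripper": 1}
  ]
}}

```text
clock: 22.3
eef_pos: [443.0, 9.7, 63.0]
eef_rot: [-3.135, -0.0, 1.667]
wrist_force: [-28.6, -4.2, 16.4]
finger_gap: 0.3
finger_force: 15.1
```

>>> {"name": "jog_arm", "arguments": {
  "commands": [
    {"dx": 0, "dy": 0.05, "dz": 0, "ax": 0, "ay": 0, "az": 0, "gripper": 1},
    {"dx": 0, "dy": 0, "dz": 0, "ax": 0, "ay": 0, "az": 0, "gripper": 1}
  ]
}}

```text
clock: 22.55
eef_pos: [443.2, 9.7, 62.9]
eef_rot: [-3.131, -0.001, 1.667]
wrist_force: [-46.4, -7.2, 29.3]
finger_gap: 0.2
finger_force: 23.8
```

>>> {"name": "jog_arm", "arguments": {
  "commands": [
    {"dx": 0, "dy": 0.05, "dz": 0, "ax": 0, "ay": 0, "az": 0, "gripper": 1},
    {"dx": 0, "dy": 0, "dz": 0, "ax": 0, "ay": 0, "az": 0, "gripper": 1}
  ]
}}

```text
clock: 22.8
eef_pos: [443.2, 9.8, 62.7]
eef_rot: [-3.126, -0.001, 1.667]
wrist_force: [-64.2, -9.1, 42.1]
finger_gap: 0.6
finger_force: 32.6
```

>>> {"name": "jog_arm", "arguments": {
  "commands": [
    {"dx": 0, "dy": -0.5, "dz": 0, "ax": 0, "ay": 0, "az": 0, "gripper": 1},
    {"dx": 0, "dy": -0.9, "dz": 0, "ax": 0, "ay": 0, "az": 0, "gripper": 1},
    {"dx": 0.8, "dy": -0.5, "dz": -0.8, "ax": 0, "ay": 0, "az": 0, "gripper": 1},
    {"dx": 0.9, "dy": 0, "dz": -0.9, "ax": 0, "ay": 0, "az": 0, "gripper": 1},
    {"dx": 0.9, "dy": 0, "dz": -0.9, "ax": 0, "ay": 0, "az": 0, "gripper": 1},
    {"dx": 0.9, "dy": 0, "dz": -0.9, "ax": 0, "ay": 0, "az": 0, "gripper": 1},
    {"dx": 0.9, "dy": 0, "dz": 0, "ax": 0, "ay": 0, "az": 0, "gripper": 1},
    {"dx": 0, "dy": 0, "dz": 0, "ax": 0, "ay": 0, "az": 0, "gripper": 1}
  ]
}}

```text
clock: 23.8
eef_pos: [357.4, 179.6, 203.8]
eef_rot: [3.138, -0.0, 1.67]
wrist_force: [0.1, -1.6, -0.0]
finger_gap: 0.4
finger_force: 0.0
```

```bash
python3 -c "
from h import *
c=cams.camera('scene');T=cams.camera('top');ims=[]
for c,(x0,y0,w,h),f in((c,(195,140,130,140),3),(T,(210,140,110,140),3)):
    ims.append(cv2.resize(c['image'][y0:y0+h,x0:x0+w,::-1],None,fx=f,fy=f,interpolation=cv2.INTER_CUBIC))
cv2.imwrite('pics/end.png',np.hstack(ims))
h=cv2.cvtColor(T['image'],cv2.COLOR_RGB2HSV)
print(manip.read_state()['wrist_force'])
for nm,lo,hi in(('wh',(0,0,150),(180,60,255)),('bl',(110,150,60),(125,255,255))):
    k,l,s,ce=cv2.connectedComponentsWithStats(cv2.inRange(h,lo,hi))
    print(nm,[ce[i].round(1) for i in range(1,k) if 50<s[i,4]<120])
"
```

```text
[-1.34957455  0.02552768  1.03801188]
wh [array([ 34.4, 151.9]), array([  2.6, 182. ]), array([ 27.7, 166.4]), array([394.5, 202.1]), array([320. , 257.3]), array([  8.7, 336.2])]
bl [array([393.5, 226.8])]
```

View pics/end.png

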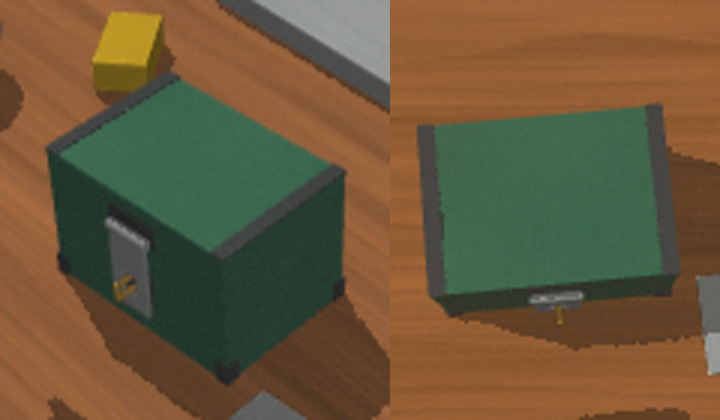

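The lid is shut and the hasp hangs flat with the staple through its slot at (122,290). The white and blue bars have not moved.

```bash
python3 -c "
from cell import job
print(job.sign_off())"
```

```text
the job is handed in; nothing more can be done
None
```

I handed the job in at about 24 s on the robot's clock: the orange bar is in the leaning well, the lid is shut, and the hasp lies over the catch. The white and blue bars show no movement in the top view; sign-off returned no verdict.

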